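Fetch the hanging fuse module with the hook rod

ROBOT

A 7-joint arm with a two-finger parallel gripper is mounted at the origin on the work surface. World frame = base frame: x ahead of the robot, y to its left, z up, the work surface at z = 0. Lengths are in mm, angles in rad, forces in N, time in s.
With the tool pointing down it reaches from about 425 to 925 mm from the base axis. Payload 6.8 kg.
Tool frame: the origin (TCP) lies at the very end of the fingers, on their centre line; the grasp point (between the pads) lies 19 mm behind it; z points along the fingers, y is the line along which they close (so a half turn about z gives the same grasp; the last joint's range is limited). The gripper opens to 85 mm and grips with 20 to 120 N. Pads are 22 mm wide; open, the fingers measure 114 mm over their backs; the gripper's body (76 mm by 85 mm) begins 54 mm behind the grasp point. The pads swing forward as they close: fully open they stand 13 mm farther back than shut.
Start: joints at [1.238, 0.477, 0.022, 1.555, -0.011, 1.109, -0.083], TCP at [150.473, -658.031, 231.308] pointing down, gripper open.
Joint ranges: [-2.96, 2.96], [-0.34, 2.1], [-1.41, 1.46], [0.24, 2.44], [-1.37, 4.51], [0.17, 1.92], [-2.96, 2.96]. Speed limits (rad/s): [2.39, 2.39, 3.14, 3.14, 3.14, 3.14, 3.14].

INTERFACE

Orientations are given as a unit quaternion [x, y, z, w].
In Python, from workcell import get_obs, camera, calibration, hand_in gives the robot as it stands.
- The arm moves only by the shell command python3 -m crank 'ROWS'. ROWS is JSON, a list that holds one entry, the list of rows, each a list of 7 numbers: the turn, a rotation vector about the tool's x, y, z in rad, then the shift along the tool's x, y, z in cm, then the finger opening in cm, from 0 to 8.54. A call has 1 to 20 rows; each row is the pose to reach, as a shift and turn from the pose commanded when the call began, along the tool's axes at that moment; what a row does not reach only later rows make up. A row lasts 1/10 s, in which the tool goes at most 50 mm and 8.59 degrees, less where a joint would pass 70% of its speed; a pose out of reach is approached as far as the arm can. A call with a gripper value outside its range is refused whole. The fingers move at their own pace and stop on an object; the grip force is fixed at half the most. Time passes only in rows, so rows that repeat a pose let the fingers close. It gives the time, the measured TCP pose, the force, the opening and the grip force at its end, in the units of the state.
- get_obs(): the state, without advancing time (a new reading comes with each control period).
- camera(name): name is "scene" or "top"; returns the picture (420x560x3 uint8, red, green, blue); there is no depth.
- calibration(name): a dict with "K" (3x3 intrinsics, pixels), "world_from_camera" (4x4, takes a point from camera to world coordinates). Camera axes: x right, y up, looking along -z (the intrinsics and any distortion apply to the point x, -y, -z); pixel columns grow to the right and rows downward; lengths in mm; the calibration is good to about 2 mm. A picture is of the moment at which its call begins. calibration takes no time and is no camera call.
- hand_in(): hands the job in; it is judged then, once.
The state is a dict: "t": time; "q": joint angles; "joint_vel": joint speeds; "joint_efforts": joint torques, N m; "tool_pos": TCP position; "orientation": TCP orientation; "ft_force": force on the tool from outside, world axes, zero at the start; "torque": the same for the moment, N m; "width": opening from 0.0 (shut) to 1.0 (fully open); "gripper_force": force on a finger pad.
Only numpy, scipy, OpenCV 4.12 (cv2) and the standard library are available. Lean on these libraries where they do the work, as an engineer would, in place of code of your own. Each camera call takes 0.05 s, during which the arm holds its last target. There are 200 camera calls.

TASK

Take the orange hook rod from its stand and use its hook to fetch the red fuse module that hangs deep inside the tall narrow case: catch it by its crossbar, lift it out and set it down gently, upright and unhooked, in the blue tray, then hang the rod back upright on its stand. The rod is bent, so feel your way: never push hard with it on the case or the module, do not touch the module with the gripper, and leave the bottle, meter and screwdriver where they are.

Things in the scene. Friction and masses are not known exactly. Their poses are not given: they have to be found in the camera images.
- rod: Hook rod, loose, 130 g, starts hanging upright on the stand. Origin: centre of its orange handle, 24 (x) by 20 (y) by 50 mm tall, z up. Below it a black collar 34 by 34 mm (25 to 30 mm below the origin), then a 5 mm thick steel shank to a J-hook that points to +x. The shank is bent at the collar along x, stiffly: this shifts the whole hook up to 14 mm forward or back, unseen in this pose.
- rod_hook (a point): Point fixed to the handle, 146 mm below the handle's centre: where the shank's centre line would meet the hook's horizontal arm's centre line IF the shank were straight; the true place is up to 14 mm off along x. From there the 5 mm thick arm runs 10.5 mm to +x (centre lines), then the tip turns up; the tip's top is 10.5 mm above this point's height. Clear opening shank to tip 5.5 mm.
- stand: Grey fixed stand: base 130 by 90 by 8 mm, post at its -x end (47 mm and more behind the origin), and a level fork of two prongs along x (x -65 to +25 mm), 18 mm clear between them, open at +x and above, tops 132 mm above the table. The rod's collar rests on them, shank between, rod x along the stand's x; it lifts straight up. Origin on the table, below the shank.
- stand_seat (a point): Point on the stand where the centre of the rod's handle is when the rod hangs properly in the fork (162 mm above the table). Axes as the stand's.
- case: Tall narrow fixed case, open only on top, grey, its +x side clear. Origin: centre of its underside on the table. Outside 80 (x) by 74 (y) by 145 mm tall, walls 4 mm, inside 72 by 66 mm, floor 5 mm. Delicate: more than 10 N from the rod damages it.
- case_notch (a point): Middle of the case at the height of its ledges' tops, 55 mm above the table. Two steel ledges stick out from the +y and -y walls (25 to 33 mm from this point, 18 mm long in x); each has a notch 6 mm wide at x = 0, open above, between two cheeks 9 mm tall. Axes as the case's.
- module: Red fuse module, loose, 100 to 200 g: block 30 (x) by 34 (y) by 20 mm tall, origin at the centre of its underside, z up, with a wire handle on top (see module_bar). It hangs by the handle's crossbar in the case's two notches, in the middle of the case, bar along the case's y, and lifts straight up. More than 10 N from the rod damages it.
- module_bar (a point): Middle of the module's round steel crossbar, 46 mm above the module's underside. The bar is 4 mm thick and 60 mm long along y, carried by two 3 mm wires 14 mm either side of this point; the free window under the bar is 24 mm high and 25 mm wide. The hook goes through it along x.
- tray: Blue fixed shallow tray on the table, 130 by 130 by 14 mm, walls and floor 4 mm. Origin: centre of its underside.
- bottle: Water bottle standing, 64 mm across, 200 mm tall; origin at its underside. Leave alone.
- meter: Yellow multimeter lying, 150 by 80 by 32 mm; origin at the centre of its underside. Leave alone.
- driver: Red screwdriver lying on the table nearest the robot. Leave alone.
Things that resemble listed ones, but are neither listed nor needed, are in the scene too. Of the things shaped like the module, the red one is meant. Of the things shaped like the tray, the blue one is meant.

How it is judged (in metres and radians):
On the way, in this order (a step that is already met when the one before it is completed fails the run):
1. the rod is lifted off its stand (z of rod in the frame of stand_seat above 0.02 m), for 0.1 s.
2. the module hangs on the rod, wholly above the case (height (world z) of module above 0.147 m and contact force between rod and module above 0.2 N), for 0.2 s.
3. the module stands upright in the tray, free of the rod (z of module in the frame of tray below 0.008 m and horizontal distance between module and tray below 0.06 m and angle between module's own z axis and vertical below 0.15 rad and contact force between rod and module below 0.05 N), for 0.2 s.
At the end, for the whole second after the job is handed in: The module stands upright (within 0.15 rad) and at rest on the tray's floor, its centre within 60 mm of the tray's; the rod hangs at rest in the stand's fork, upright within 0.12 rad, its handle within 20 mm sideways and 5 mm in height of the seat point (z of module in the frame of tray below 0.008 m and horizontal distance between module and tray below 0.06 m and angle between module's own z axis and vertical below 0.15 rad and linear speed of each of module, rod below 0.02 m/s and horizontal distance between rod and stand_seat below 0.02 m and angle between rod's own z axis and vertical below 0.12 rad and z of rod in the frame of stand_seat between -0.005 and 0.005 m); the robot touches nothing.
It fails at once if the rod pushes on the case with more than 10 N (contact force between rod and case above 10 N).
It fails at once if the rod pushes on the module with more than 10 N (contact force between rod and module above 10 N).
It fails at once if the gripper or arm touches the module (contact force between any of the fingers, the arm and module above 0.3 N).
It fails at once if the module is dropped or slammed into the tray (horizontal distance between module and tray below 0.09 m and z of module in the frame of tray below 0.03 m and linear speed of module above 0.5 m/s).
It fails at once if a bystander is moved more than 30 mm (distance of any of bottle, meter, driver from where it was at the start of the episode above 0.03 m).
It also fails if it takes over 72 s, if anything falls off the work surface, if the arm or the gripper's body presses on something with over 40 N, if the wrist force passes 120 N, or if a joint passes its speed limit or range.

## Working session

There is one attempt and no reset: what is moved stays moved. The work goes in short steps, Python scripts to look and compute and a shell command to move; the robot and the scene stay as the last step left them, time stands still between calls to the robot, and variables do not carry over. Pictures are saved under pics/ and viewed, at most 10 in all, crops included, and the job is handed in when it is done.

```bash
mkdir -p pics; ls; python3 - <<'E'
from workcell import get_obs, camera, calibration
import cv2,numpy as np
for n in ("scene","top"):
    im=camera(n); np.save(f"pics/{n}0.npy",im); cv2.imwrite(f"pics/{n}0.png",im[:,:,::-1])
    c=calibration(n); print(n,np.array(c["K"]).round(1).tolist(),np.array(c["world_from_camera"]).round(3).tolist(),[k for k in c])
o=get_obs(); print(o)
E
```

```text
pics
scene [[531.2, 0.0, 284.4], [0.0, 531.2, 209.4], [0.0, 0.0, 1.0]] [[-0.852, -0.429, 0.301, 992.268], [0.524, -0.702, 0.482, 762.634], [0.005, 0.569, 0.823, 1279.523], [0.0, 0.0, 0.0, 1.0]] ['K', 'world_from_camera']
top [[527.1, 0.0, 276.8], [0.0, 527.1, 206.8], [0.0, 0.0, 1.0]] [[-0.027, 0.989, -0.146, 390.167], [-1.0, -0.027, 0.003, 101.136], [-0.001, 0.146, 0.989, 1266.399], [0.0, 0.0, 0.0, 1.0]] ['K', 'world_from_camera']
{'t': 0.1, 'q': array([ 1.23793044,  0.47771556,  0.02230864,  1.55636333, -0.01151842,
        1.10927372, -0.08309516]), 'joint_vel': array([-5.81775249e-05, -3.64202346e-03,  1.79726769e-03, -5.92877069e-04,
        5.27878113e-04,  1.09923840e-03,  9.68882616e-04]), 'joint_efforts': array([ 4.51032261e-03, -5.97754598e+01,  1.61338136e+00, -2.81952006e+01,
        1.27304904e-02,  5.00726906e-03,  6.28831685e-05]), 'tool_pos': array([ 150.33887334, -657.49744987,  230.41898039]), 'orientation': array([ 9.93688728e-01,  1.12169720e-01, -1.34434885e-04, -8.05272883e-04]), 'ft_force': array([-0.27445096, -0.43080146,  0.31077952]), 'torque': array([-0.03145388,  0.02262335, -0.01402775]), 'gripper_force': 0.0, 'width': 1.0020354448548656}
```

View pics/scene0.png

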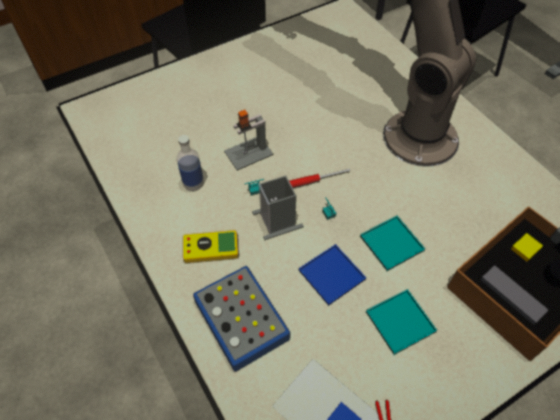

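View pics/top0.png

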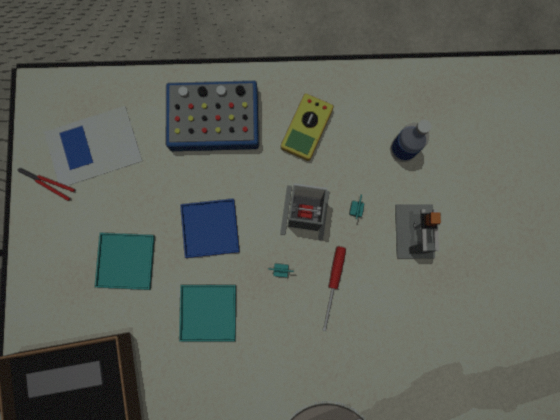

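The scene view shows the stand with orange handle near (243,118), case (278,205), blue tray (332,275). In the top view the stand is at about (415,232), case (308,210), blue tray (210,228). I'll zoom in on the stand and case.

```bash
cat > h.py <<'E'
import numpy as np, cv2
from workcell import calibration
C={n:(np.array(calibration(n)["K"]),np.array(calibration(n)["world_from_camera"])) for n in("scene","top")}
def ray(n,uv):
    K,T=C[n]; d=np.linalg.solve(K,[uv[0],uv[1],1.]); d=T[:3,:3]@(d*[1,-1,-1]); return T[:3,3],d/np.linalg.norm(d)
def plane(n,uv,z):
    o,d=ray(n,uv); return o+d*(z-o[2])/d[2]
def proj(n,p):
    K,T=C[n]; c=T[:3,:3].T@(np.array(p,float)-T[:3,3]); q=K@(c*[1,-1,-1]); return q[:2]/q[2]
def tri(a,b):
    A=np.zeros((3,3));y=np.zeros(3)
    rs=[ray("scene",a),ray("top",b)]
    for o,d in rs: M=np.eye(3)-np.outer(d,d);A+=M;y+=M@o
    p=np.linalg.solve(A,y); return p,[np.linalg.norm((np.eye(3)-np.outer(d,d))@(p-o)) for o,d in rs]
E
python3 - <<'E'
import cv2,numpy as np
s=cv2.imread("pics/scene0.png");t=cv2.imread("pics/top0.png")
def z(i,x,y,w,h): return cv2.resize(i[y:y+h,x:x+w],(400,300),interpolation=cv2.INTER_CUBIC)
a=np.vstack([np.hstack([z(s,208,95,100,75),z(s,238,165,100,75)]),np.hstack([z(t,375,195,80,60),z(t,268,180,80,60)])])
a=cv2.convertScaleAbs(a,alpha=1.5); cv2.imwrite("pics/z0.png",a)
E
```

```text
(no output)
```

View pics/z0.png

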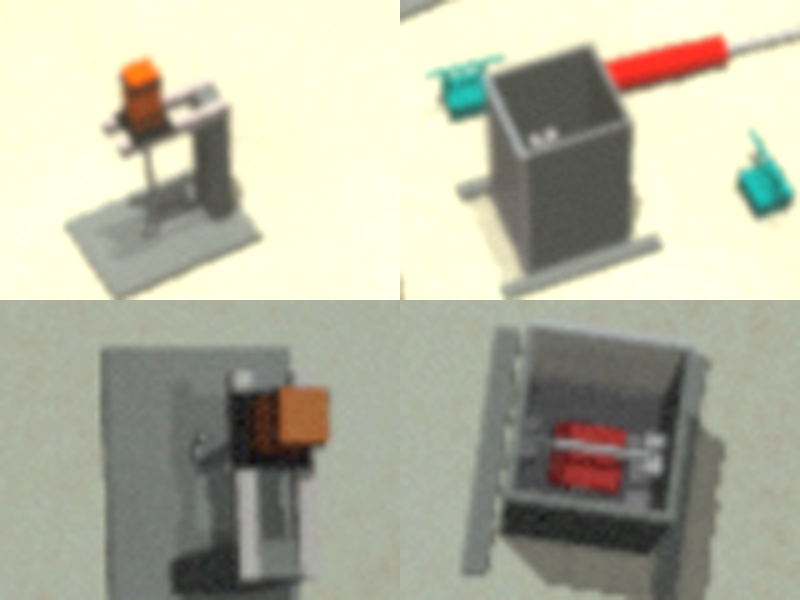

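```bash
python3 - <<'E'
from h import *
t=cv2.imread("pics/top0.png");s=cv2.imread("pics/scene0.png")
np.set_printoptions(precision=1,suppress=True)
def c2(u,v): return (268+(u-400)/5-.5+.1,180+(v-300)/5-.4)
print("case rim"); P=[plane("top",c2(*q),145)[:2] for q in((525,322),(697,347),(675,520),(503,497))]
for i in range(4): print(P[i],np.linalg.norm(P[i]-P[i-1]),np.degrees(np.arctan2(*(P[i]-P[i-1])[::-1])))
print("centre",np.mean(P,0))
b=[plane("top",c2(*q),57) for q in((545,441),(655,457))]; print("bar ends",*b,"mid",(b[0]+b[1])/2)
hs=cv2.cvtColor(t,cv2.COLOR_BGR2HSV)
def rect(im,lo,hi,box):
    h=cv2.cvtColor(im,cv2.COLOR_BGR2HSV); m=cv2.inRange(h,lo,hi); k=np.zeros_like(m); x,y,w,hh=box; k[y:y+hh,x:x+w]=m[y:y+hh,x:x+w]
    c=max(cv2.findContours(k,0,2)[0],key=cv2.contourArea); return cv2.minAreaRect(c)
r=rect(t,(105,120,30),(130,255,255),(170,190,80,80)); print("tray",r,plane("top",r[0],10)); 
for q in cv2.boxPoints(r): print(plane("top",q,14)[:2])
r=rect(t,(3,120,120),(18,255,255),(420,200,40,40)); print("orange top",r,plane("top",r[0],187)); 
for q in cv2.boxPoints(r): print(plane("top",q,187)[:2])
r2=rect(s,(3,150,160),(18,255,255),(225,95,40,40)); print("orange scene",r2, plane("scene",(243.2,113),187), tri((243.2,113),r[0]))
def c1(u,v): return (375+u/5-.4,195+(v-300)/5-.4)
print("hook",plane("top",c1(200,447),16)); print("prongs",[plane("top",c1(*q),132)[:2] for q in((243,372),(305,385),(247,578),(307,575))])
print("base",[plane("top",c1(*q),8)[:2] for q in((103,348),(290,348))])
print("handle expected hook pix scene", proj("scene",plane("top",r[0],187)*[1,1,0]+[0,0,16]))
E
```

```text
case rim
[604.6  62.4] 76.93095234064316 -8.845544088253398
[591.6 -11.5] 75.10092776643526 -99.98423616681292
[516.7   1. ] 75.95172590091194 170.52845190207015
[528.6  74.3] 74.2580199956524 80.76195756215624
centre [560.4  31.5]
bar ends [565.1  51.9  57. ] [556.2   1.2  57. ] mid [560.6  26.6  57. ]
tray ((209.30392456054688, 228.00315856933594), (53.053497314453125, 53.87025451660156), 83.8844985961914) [528.7 260.6  10. ]
[587.  330.8]
[597.4 201.9]
[470.3 190.4]
[460.2 317.4]Traceback (most recent call last):
  File "<stdin>", line 15, in <module>
  File "<stdin>", line 12, in rect
ValueError: max() iterable argument is empty
```

```bash
python3 - <<'E'
from h import *
t=cv2.imread("pics/top0.png");s=cv2.imread("pics/scene0.png")
np.set_printoptions(precision=1,suppress=True)
for im,x,y in((t,435,218),(t,428,219),(s,243,113),(s,243,121)): print(cv2.cvtColor(im,cv2.COLOR_BGR2HSV)[y,x])
def rect(im,lo,hi,box):
    h=cv2.cvtColor(im,cv2.COLOR_BGR2HSV); m=cv2.inRange(h,lo,hi); k=np.zeros_like(m); x,y,w,hh=box; k[y:y+hh,x:x+w]=m[y:y+hh,x:x+w]
    c=max(cv2.findContours(k,0,2)[0],key=cv2.contourArea,default=None); return cv2.minAreaRect(c) if c is not None else None
r=rect(t,(3,120,115),(22,255,255),(420,200,40,40)); print("orange top",r,plane("top",r[0],187)); 
for q in cv2.boxPoints(r): print(plane("top",q,187)[:2])
r2=rect(s,(3,120,190),(22,255,255),(225,95,40,40)); print("orange scene",r2)
print(plane("scene",(243.2,113),187), tri((243,112.8),r[0]))
def c1(u,v): return (375+u/5-.4,195+(v-300)/5-.4)
print("hook",plane("top",c1(200,447),16)); print("prongs",[plane("top",c1(*q),132)[:2] for q in((243,372),(305,385),(247,578),(307,575))])
print("base",[plane("top",c1(*q),8)[:2] for q in((103,348),(290,348))])
H=plane("top",r[0],187)
for dx in(-14,0,14): print(dx,[proj(n,H*[1,1,0]+[dx,0,16]) for n in C])
# case scene corners at z=145
def cs(u,v): return (238+(u-400)/4-.4,165+v/4-.4)
P=[plane("scene",cs(*q),145)[:2] for q in((487,75),(593,42),(634,122),(523,158))]
for i in range(4): print(P[i],np.linalg.norm(P[i]-P[i-1]),np.degrees(np.arctan2(*(P[i]-P[i-1])[::-1])))
print(np.mean(P,0))
B=[plane("scene",cs(*q),0)[:2] for q in((505,293),(660,240))]; print("rail",B)
E
```

```text
[ 13 163 111]
[  8 172  49]
[ 13 235 182]
[ 10 188  99]Traceback (most recent call last):
  File "<stdin>", line 8, in <module>
TypeError: 'NoneType' object is not subscriptable
```

```bash
python3 - <<'E'
from h import *
t=cv2.imread("pics/top0.png");s=cv2.imread("pics/scene0.png")
np.set_printoptions(precision=1,suppress=True)
def rect(im,lo,hi,box):
    h=cv2.cvtColor(im,cv2.COLOR_BGR2HSV); m=cv2.inRange(h,lo,hi); k=np.zeros_like(m); x,y,w,hh=box; k[y:y+hh,x:x+w]=m[y:y+hh,x:x+w]
    c=max(cv2.findContours(k,0,2)[0],key=cv2.contourArea,default=None); return cv2.minAreaRect(c) if c is not None else None
r=rect(t,(3,100,80),(22,255,255),(420,200,40,40)); print("orange top",r,plane("top",r[0],187)); 
for q in cv2.boxPoints(r): print(plane("top",q,187)[:2])
r2=rect(s,(3,120,150),(22,255,255),(225,95,40,40)); print("orange scene",r2)
print(plane("scene",(243.2,113),187), tri((243,112.8),r[0]))
def c1(u,v): return (375+u/5-.4,195+(v-300)/5-.4)
print("hook",plane("top",c1(200,447),16)); print("prongs",[plane("top",c1(*q),132)[:2] for q in((243,372),(305,385),(247,578),(307,575))])
print("base",[plane("top",c1(*q),8)[:2] for q in((103,348),(290,348))])
H=plane("top",r[0],187)
for dx in(-14,0,14): print(dx,[proj(n,H*[1,1,0]+[dx,0,16]) for n in C])
def cs(u,v): return (238+(u-400)/4-.4,165+v/4-.4)
P=[plane("scene",cs(*q),145)[:2] for q in((487,75),(593,42),(634,122),(523,158))]
for i in range(4): print(P[i],np.linalg.norm(P[i]-P[i-1]),np.degrees(np.arctan2(*(P[i]-P[i-1])[::-1])))
print(np.mean(P,0))
B=[plane("scene",cs(*q),0)[:2] for q in((505,293),(660,240))]; print("rail",B)
E
```

```text
orange top ((435.5, 217.5), (11.0, 9.0), 90.0) [ 518.2 -228.6  187. ]
[ 529.9 -220.1]
[ 529.4 -238.7]
[ 506.6 -237. ]
[ 507.1 -218.5]
orange scene ((242.30001831054688, 112.4000015258789), (4.743415832519531, 8.538147926330566), 71.56504821777344)
[ 517.2 -224.3  187. ] (array([ 517.4, -228. ,  185.4]), [np.float64(1.4158898272094598), np.float64(1.4158898272093416)])
hook [ 524.3 -229.9   16. ]
prongs [array([ 544.1, -220. ]), array([ 537.7, -246.5]), array([ 454.7, -215.7]), array([ 455.3, -241.5])]
base [array([ 574.4, -188.3]), array([ 572. , -278.6])]
-14 [array([249.4, 149.8]), array([414.6, 232.4])]
0 [array([245.5, 151.6]), array([414.2, 226.5])]
14 [array([241.5, 153.3]), array([413.8, 220.7])]
[589.6  -9.9] 72.71397253392581 -101.18722524985903
[514.    3.2] 76.72929619166406 170.20201574218348
[526.2  74.6] 72.45658792606815 80.3043896976013
[603.7  61.5] 78.62202396364286 -9.625906709917983
[558.4  32.3]
rail [array([624.3,  65.6]), array([506.8,  85.1])]
```

```bash
cat >> h.py <<'E'
from scipy.spatial.transform import Rotation as R
from workcell import get_obs
def delta(p,yaw):
    o=get_obs(); r=R.from_quat(o["orientation"]); T=R.from_euler("z",yaw,degrees=True)*R.from_quat([1,0,0,0])
    print("t",round(o["t"],2),"pos",o["tool_pos"].round(1),"f",o["ft_force"].round(2),"w",round(o["width"],3),"\n turn",(r.inv()*T).as_rotvec().round(3),"shift cm",(r.inv().apply(np.array(p)-o["tool_pos"])/10).round(2))
E
python3 -c "
from h import *
delta([518,-227.8,290],-1.5)"
```

```text
t 0.1 pos [ 150.3 -657.5  230.4] f [-0.27 -0.43  0.31] w 1.002 
 turn [-0.002  0.     0.251] shift cm [ 45.42 -33.7   -5.91]
```

```bash
python3 -m crank '[[[0,0,0,0,0,-6,8.54],[0,0,0.05,5,-4,-6,8.54],[0,0,0.251,45.4,-33.7,-6,8.54],[0,0,0.251,45.4,-33.7,-6,8.54],[0,0,0.251,45.4,-33.7,-6,8.54],[0,0,0.251,45.4,-33.7,-6,8.54],[0,0,0.251,45.4,-33.7,-6,8.54],[0,0,0.251,45.4,-33.7,-6,8.54],[0,0,0.251,45.4,-33.7,-6,8.54],[0,0,0.251,45.4,-33.7,-6,8.54],[0,0,0.251,45.4,-33.7,-6,8.54],[0,0,0.251,45.4,-33.7,-6,8.54],[0,0,0.251,45.4,-33.7,-6,8.54],[0,0,0.251,45.4,-33.7,-6,8.54],[0,0,0.251,45.4,-33.7,-6,8.54],[0,0,0.251,45.4,-33.7,-6,8.54],[0,0,0.251,45.4,-33.7,-6,8.54]]]'
python3 -c "
from h import *
delta([518,-227.8,148],-1.5)"
```

```text
t: 1.8
tool_pos: [516.9, -230.0, 291.3]
orientation: [1.0, -0.015, -0.0, 0.0]
ft_force: [1.2, 0.1, 0.1]
width: 1.001
gripper_force: 0.0
t 1.8 pos [ 516.9 -230.   291.3] f [1.16 0.06 0.14] w 1.001 
 turn [ 0.001  0.    -0.003] shift cm [ 0.11 -0.23 14.33]
```

```bash
python3 -m crank '[[[0,0,0,0.1,-0.2,4,6],[0,0,0,0.1,-0.2,7,6],[0,0,0,0.1,-0.2,10,6],[0,0,0,0.1,-0.2,12,6],[0,0,0,0.1,-0.2,13.5,6],[0,0,0,0.1,-0.2,14.3,6],[0,0,0,0.1,-0.2,14.3,6]]]'
python3 - <<'E'
from h import *
from workcell import camera
delta([518,-227.8,148],-1.5)
z=lambda n,x,y,w,h: cv2.resize(camera(n)[y:y+h,x:x+w,::-1],(400,300),interpolation=cv2.INTER_CUBIC)
cv2.imwrite("pics/g.png",cv2.convertScaleAbs(np.hstack([z("scene",208,80,100,75),z("top",375,185,100,75)]),alpha=1.5))
E
```

```text
t: 2.5
tool_pos: [518.0, -226.9, 147.5]
orientation: [1.0, -0.014, -0.001, -0.0]
ft_force: [0.5, 0.2, -1.0]
width: 0.704
gripper_force: 0.0
t 2.5 pos [ 518.  -226.9  147.5] f [ 0.49  0.23 -1.03] w 0.704 
 turn [-0.     0.002 -0.001] shift cm [-0.    0.09 -0.05]
```

View pics/g.png

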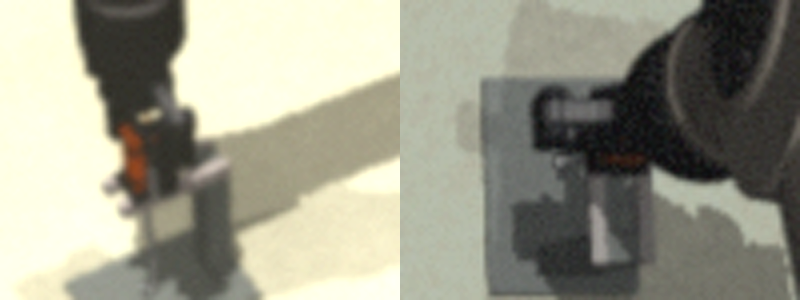

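The fingers straddle the orange handle (scene about (131,155) in the crop). I'll close and lift.

```bash
python3 -m crank '[[[0,0,0,0,0,0,0],[0,0,0,0,0,0,0],[0,0,0,0,0,0,0],[0,0,0,0,0,0,0],[0,0,0,0,0,0,0],[0,0,0,0,0,0,0],[0,0,0,0,0,0,0],[0,0,0,0,0,0,0],[0,0,0,0,0,0,0],[0,0,0,0,0,0,0]]]'
```

```text
t: 3.6
tool_pos: [519.4, -226.5, 149.1]
orientation: [1.0, -0.013, 0.001, 0.0]
ft_force: [-1.0, -0.4, 5.8]
width: 0.226
gripper_force: 58.8
```

```bash
python3 -m crank '[[[0,0,0,0,0,-1,0],[0,0,0,0,0,-3,0],[0,0,0,0,0,-6,0],[0,0,0,0,0,-9,0],[0,0,0,0,0,-12,0],[0,0,0,0,0,-15,0],[0,0,0,0,0,-18,0],[0,0,0,0,0,-20,0],[0,0,0,0,0,-20,0],[0,0,0,0,0,-20,0],[0,0,0,0,0,-20,0]]]'
python3 - <<'E'
from h import *
from workcell import camera
o=get_obs();print(o["tool_pos"],o["ft_force"],o["orientation"])
p=o["tool_pos"]+[0,0,14]  # approx handle centre
for n in C:
    im=camera(n)[:,:,::-1]; cv2.imwrite(f"pics/l{n}.png",im); print(n,proj(n,p),[proj(n,p+[d,0,-146]).round(1) for d in(-14,0,14)])
z=lambda n,u,v: cv2.resize(cv2.imread(f"pics/l{n}.png")[v-38:v+37,u-50:u+50],(400,300),interpolation=cv2.INTER_CUBIC)
a=[]
for n in C:
    u,v=proj(n,p+[0,0,-100]).astype(int); print(n,u,v); a.append(z(n,u,v))
cv2.imwrite("pics/l.png",cv2.convertScaleAbs(np.hstack(a),alpha=1.5))
E
```

```text
t: 4.7
tool_pos: [518.1, -226.1, 346.6]
orientation: [1.0, -0.013, -0.001, -0.0]
ft_force: [0.7, 0.7, -1.9]
width: 0.224
gripper_force: 58.7
[ 518.09343288 -226.05431839  346.63603229] [ 0.71672727  0.73442876 -1.89649752] [ 9.99913747e-01 -1.30536595e-02 -1.37770940e-03 -4.50442639e-04]
scene [238.61334029  64.57779922] [array([246.4, 103.9]), array([242. , 105.7]), array([237.7, 107.5])]
top [463.70770856 205.03370669] [array([438.8, 222.8]), array([438.3, 215.9]), array([437.8, 209. ])]
scene 241 93
top 445 212
```

View pics/l.png

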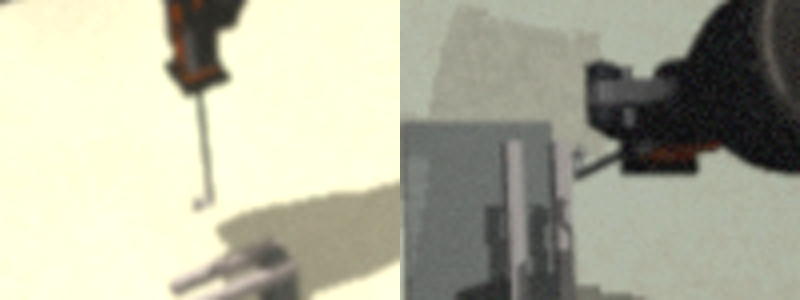

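```bash
python3 - <<'E'
from h import *
np.set_printoptions(precision=1,suppress=True)
S=lambda u,v:(241-50+u/4-.4,93-38+v/4-.4); T=lambda u,v:(445-50+(u-400)/4-.4,212-38+v/4-.4)
print("corner",tri(S(209,204),T(578,175)),"tip",tri(S(197,204),T(576,153)),"shank top",tri(S(200,92),T(620,150)))
p=np.array([518.1,-226.1,360.6])
for n in C: print(n,[proj(n,p+[0,0,d]) for d in(-25,-30)], [proj(n,p+[d,0,-27]) for d in(-17,17)])
print(S(200,92),T(620,150))
E
```

```text
corner (array([ 515.1, -227.9,  212.1]), [np.float64(0.40997322424731214), np.float64(0.4099732242472509)]) tip (array([ 525.4, -225.5,  219.3]), [np.float64(0.3157216793638785), np.float64(0.31572167936394213)]) shank top (array([ 516.1, -216.7,  321.4]), [np.float64(3.811882405326716), np.float64(3.81188240532662)])
scene [array([239.2,  72.1]), array([239.4,  73.6])] [array([244.9,  70.5]), array([233.6,  75. ])]
top [array([458.8, 207.1]), array([457.9, 207.5])] [array([459.2, 216.7]), array([457.7, 197.9])]
(240.6, 77.6) (449.6, 211.1)
```

```bash
python3 - <<'E'
from h import *
y=np.radians(-9.6); M=np.array([[np.cos(y),-np.sin(y)],[np.sin(y),np.cos(y)]])
t=np.array([559.4,32])+M@(np.array([-24.5,0])-np.array([-3,-1])); print(t)
delta([*t,346],-9.6)
E
```

```text
[538.36785395  36.57152409]
t 4.8 pos [ 518.3 -226.2  346.7] f [ 0.2  -0.21 -1.34] w 0.224 
 turn [-0.001  0.003  0.141] shift cm [  1.32 -26.32   0.09]
```

```bash
python3 -m crank '[[[0,0,0.02,0.1,-2,0,0],[0,0,0.03,0.2,-5,0,0],[0,0,0.05,0.4,-8,0,0],[0,0,0.07,0.6,-11,0,0],[0,0,0.09,0.8,-14,0,0],[0,0,0.1,0.9,-17,0,0],[0,0,0.12,1.1,-20,0,0],[0,0,0.141,1.2,-23,0,0],[0,0.002,0.141,1.3,-25,0,0],[0,0.002,0.141,1.3,-26.3,0,0],[0,0.002,0.141,1.3,-26.3,0,0],[0,0.002,0.141,1.3,-26.3,0,0],[0,0.002,0.141,1.3,-26.3,0,0],[0,0.002,0.141,1.3,-26.3,0,0]]]'
python3 - <<'E'
from h import *
from workcell import camera
delta([538.4,36.6,346],-9.6)
o=get_obs(); p=o["tool_pos"]+[-3,-1,-133]; a=[]
for n in C:
    im=camera(n)[:,:,::-1]; cv2.imwrite(f"pics/m{n}.png",im)
    u,v=proj(n,p-[0,0,20]).astype(int); print(n,u,v,proj(n,p)); a.append(cv2.resize(im[v-38:v+37,u-50:u+50],(400,300),interpolation=cv2.INTER_CUBIC))
cv2.imwrite("pics/m.png",cv2.convertScaleAbs(np.hstack(a),alpha=1.6))
E
```

```text
t: 6.2
tool_pos: [538.9, 34.8, 348.2]
orientation: [0.996, -0.085, 0.001, 0.0]
ft_force: [0.2, -0.1, -1.1]
width: 0.223
gripper_force: 58.8
t 6.2 pos [538.9  34.8 348.2] f [ 0.23 -0.06 -1.13] w 0.223 
 turn [ 0.    -0.002 -0.002] shift cm [-0.08 -0.17  0.22]
scene 284 174 [285.03780422 169.59975917]
top 308 211 [308.8896505  210.55759508]
```

View pics/m.png

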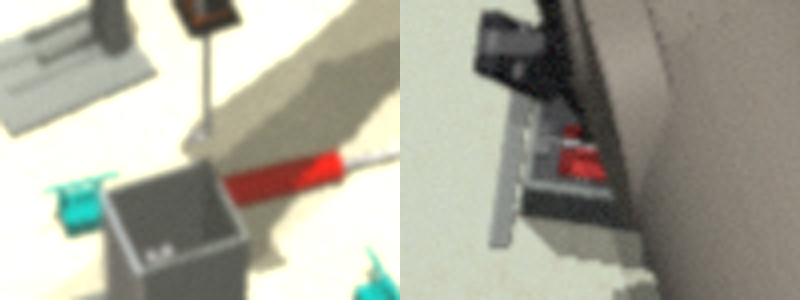

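```bash
python3 -m crank '[[[0,0,-0.002,-0.1,-0.2,2,0],[0,0,-0.002,-0.1,-0.2,4,0],[0,0,-0.002,-0.1,-0.2,6,0],[0,0,-0.002,-0.1,-0.2,7,0],[0,0,-0.002,-0.1,-0.2,7.5,0],[0,0,-0.002,-0.1,-0.2,8,0],[0,0,-0.002,-0.1,-0.2,8.5,0],[0,0,-0.002,-0.1,-0.2,9,0],[0,0,-0.002,-0.1,-0.2,9,0],[0,0,-0.002,-0.1,-0.2,9,0]]]'
python3 - <<'E'
from h import *
from workcell import camera
delta([538.4,36.6,346],-9.6)
o=get_obs(); p=o["tool_pos"]+[-3,-1,-133]; a=[]
for n in["scene"]:
    im=camera(n)[:,:,::-1]; cv2.imwrite(f"pics/n{n}.png",im)
    u,v=proj(n,p).astype(int); print(n,u,v,proj(n,p)); a.append(cv2.resize(im[v-38:v+37,u-50:u+50],(800,600),interpolation=cv2.INTER_CUBIC))
cv2.imwrite("pics/n.png",cv2.convertScaleAbs(np.hstack(a),alpha=1.6))
E
```

```text
t: 7.3
tool_pos: [538.5, 38.4, 258.5]
orientation: [0.997, -0.083, 0.001, -0.0]
ft_force: [0.4, -0.0, -1.3]
width: 0.223
gripper_force: 58.9
t 7.3 pos [538.5  38.4 258.5] f [ 0.41 -0.01 -1.26] w 0.223 
 turn [-0.    -0.002  0.002] shift cm [ 0.04  0.18 -8.75]
scene 285 191 [285.65934898 191.33322506]
```

View pics/n.png

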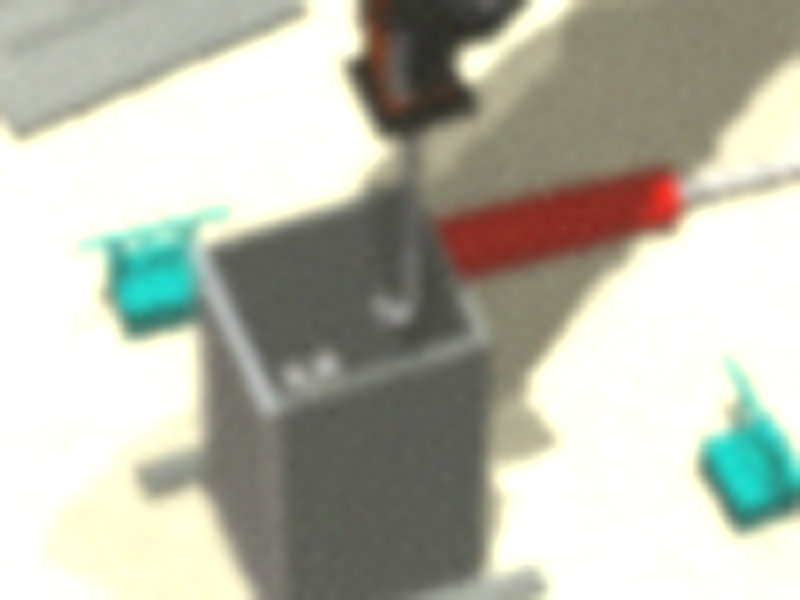

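The hook (crop (403,310)) is inside the case mouth, clear of the -x wall and rim. I'll continue down.

```bash
python3 -m crank '[[[0,0,0,0,0.1,1,0],[0,0,0,0,0.1,2,0],[0,0,0,0,0.1,3,0],[0,0,0,0,0.1,4,0],[0,0,0,0,0.1,5,0],[0,0,0,0,0.1,5,0]]]'; python3 -m crank '[[[0,0,0,0,0,0.5,0],[0,0,0,0,0,1,0],[0,0,0,0,0,1.5,0],[0,0,0,0,0,2,0],[0,0,0,0,0,2.5,0],[0,0,0,0,0,3,0],[0,0,0,0,0,3.5,0],[0,0,0,0,0,3.5,0],[0,0,0,0,0,3.5,0]]]'
python3 -c "
from h import *
delta([559.4,32,172],-9.6)"
```

```text
t: 7.95
tool_pos: [537.2, 37.2, 206.4]
orientation: [0.997, -0.082, -0.001, 0.0]
ft_force: [0.5, -0.2, -1.0]
width: 0.225
gripper_force: 58.9
t: 8.85
tool_pos: [538.4, 37.3, 173.2]
orientation: [0.997, -0.083, 0.001, 0.0]
ft_force: [-0.2, 0.1, -2.0]
width: 0.224
gripper_force: 58.9
t 8.85 pos [538.4  37.3 173.2] f [-0.18  0.1  -2.05] w 0.224 
 turn [-0.    -0.002  0.002] shift cm [2.16 0.18 0.13]
```

```bash
python3 -m crank '[[[0,0,0,0.2,0,0.1,0],[0,0,0,0.4,0,0.1,0],[0,0,0,0.6,0,0.1,0],[0,0,0,0.6,0,0.1,0],[0,0,0,0.6,0,0.1,0]]]'; python3 -m crank '[[[0,0,0,0.2,0,0,0],[0,0,0,0.4,0,0,0],[0,0,0,0.5,0,0,0],[0,0,0,0.5,0,0,0]]]'; python3 -m crank '[[[0,0,0,0.1,0,0,0],[0,0,0,0.2,0,0,0],[0,0,0,0.3,0,0,0],[0,0,0,0.3,0,0,0]]]'
```

```text
t: 9.35
tool_pos: [544.4, 36.4, 172.3]
orientation: [0.997, -0.083, 0.001, -0.0]
ft_force: [-0.7, 0.6, -1.2]
width: 0.226
gripper_force: 58.8
t: 9.75
tool_pos: [549.5, 35.5, 172.3]
orientation: [0.997, -0.083, 0.001, -0.0]
ft_force: [0.3, -0.0, -1.5]
width: 0.225
gripper_force: 58.9
t: 10.15
tool_pos: [552.4, 35.0, 172.3]
orientation: [0.997, -0.083, 0.001, 0.0]
ft_force: [0.2, 0.4, -0.6]
width: 0.227
gripper_force: 58.9
```

```bash
python3 -c "
from h import *
from workcell import camera
for i in range(6):
    camera('scene'); o=get_obs(); print(o['tool_pos'].round(2),o['ft_force'].round(2),o['torque'].round(3))"
```

```text
[552.27  35.03 172.33] [-0.14  0.27 -1.38] [ 0.013 -0.029 -0.025]
[552.24  35.05 172.32] [ 0.14 -0.49 -2.39] [0.001 0.041 0.01 ]
[552.16  35.05 172.29] [ 0.68  0.17 -1.79] [ 0.017 -0.004  0.007]
[552.2   35.08 172.33] [ 0.05  0.33 -1.19] [ 0.038 -0.048  0.014]
[552.19  35.08 172.35] [-0.7   0.82 -1.25] [-0.013 -0.027 -0.031]
[552.2   35.05 172.34] [-0.18 -0.63 -1.26] [ 0.018 -0.038  0.01 ]
```

```bash
cat > f.py <<'E'
from h import *
from workcell import camera
F=[];M=[]
for i in range(4):
    camera("scene"); o=get_obs(); F.append(o["ft_force"]); M.append(o["torque"])
print("t",round(o["t"],2),o["tool_pos"].round(2),"F",np.mean(F,0).round(2),"M",np.mean(M,0).round(3))
E
python3 -m crank '[[[0,0,0,0.05,0,0,0],[0,0,0,0.1,0,0,0],[0,0,0,0.15,0,0,0],[0,0,0,0.2,0,0,0],[0,0,0,0.2,0,0,0]]]' >/dev/null; python3 f.py
python3 -m crank '[[[0,0,0,0.05,0,0,0],[0,0,0,0.1,0,0,0],[0,0,0,0.1,0,0,0]]]' >/dev/null; python3 f.py
python3 -m crank '[[[0,0,0,0.05,0,0,0],[0,0,0,0.1,0,0,0],[0,0,0,0.1,0,0,0]]]' >/dev/null; python3 f.py
```

```text
t 11.15 [554.18  34.72 172.32] F [ 0.13 -0.2  -1.57] M [-0.002  0.031 -0.028]
t 11.65 [555.15  34.57 172.33] F [ 0.1  -0.22 -0.79] M [ 0.004 -0.026 -0.003]
t 12.15 [556.16  34.38 172.32] F [ 0.03 -0.12 -1.58] M [ 0.027 -0.02  -0.001]
```

```bash
sed -i 's/range(4)/range(3)/' f.py
python3 -m crank '[[[0,0,0,0.05,0,0,0],[0,0,0,0.1,0,0,0]]]' >/dev/null; python3 f.py
python3 -m crank '[[[0,0,0,0.05,0,0,0],[0,0,0,0.05,0,0,0]]]' >/dev/null; python3 f.py
python3 -m crank '[[[0,0,0,0.05,0,0,0],[0,0,0,0.05,0,0,0]]]' >/dev/null; python3 f.py
python3 -m crank '[[[0,0,0,0.05,0,0,0],[0,0,0,0.05,0,0,0]]]' >/dev/null; python3 f.py
```

```text
t 12.5 [557.18  34.19 172.32] F [ 0.12  0.17 -1.92] M [0.019 0.001 0.01 ]
t 12.85 [557.62  34.15 172.34] F [ 0.13  0.38 -1.53] M [0.009 0.009 0.038]
t 13.2 [558.15  34.08 172.35] F [ 0.2   0.75 -1.79] M [ 0.007 -0.024  0.004]
t 13.55 [558.62  33.93 172.33] F [-0.08  0.17 -1.07] M [ 0.014 -0.016  0.045]
```

```bash

python3 -m crank '[[[0,0,0,0.05,0,0,0],[0,0,0,0.05,0,0,0]]]' >/dev/null; python3 f.py
python3 -m crank '[[[0,0,0,0.05,0,0,0],[0,0,0,0.05,0,0,0]]]' >/dev/null; python3 f.py
python3 -m crank '[[[0,0,0,0.05,0,0,0],[0,0,0,0.05,0,0,0]]]' >/dev/null; python3 f.py
```

```text
t 13.9 [559.13  33.89 172.32] F [ 0.49 -0.22 -1.59] M [ 0.007 -0.003  0.01 ]
t 14.25 [559.48  33.82 172.26] F [-0.56 -0.22 -1.05] M [0.055 0.17  0.   ]
t 14.6 [559.99  33.74 172.3 ] F [-1.34 -0.4  -1.1 ] M [0.06  0.364 0.017]
```

```bash

python3 -m crank '[[[0,0,0,-0.05,0,0,0],[0,0,0,-0.11,0,-0.1,0],[0,0,0,-0.11,0,-0.2,0],[0,0,0,-0.11,0,-0.3,0],[0,0,0,-0.11,0,-0.3,0]]]' >/dev/null; python3 f.py
python3 -m crank '[[[0,0,0,0,0,-0.1,0],[0,0,0,0,0,-0.2,0],[0,0,0,0,0,-0.3,0],[0,0,0,0,0,-0.3,0]]]' >/dev/null; python3 f.py
python3 -m crank '[[[0,0,0,0,0,-0.1,0],[0,0,0,0,0,-0.2,0],[0,0,0,0,0,-0.2,0]]]' >/dev/null; python3 f.py
```

```text
t 15.25 [559.08  33.9  175.38] F [-0.02 -0.33 -1.27] M [-0.028 -0.027 -0.017]
t 15.8 [559.02  33.89 178.36] F [ 0.27 -0.31 -1.76] M [-0.029 -0.027 -0.012]
t 16.25 [559.03  33.86 180.36] F [-0.41 -0.01 -1.52] M [-0.028 -0.032  0.009]
```

```bash

python3 -m crank '[[[0,0,0,0,0,-0.1,0],[0,0,0,0,0,-0.2,0],[0,0,0,0,0,-0.3,0],[0,0,0,0,0,-0.3,0]]]' >/dev/null; python3 f.py
python3 -m crank '[[[0,0,0,0,0,-0.1,0],[0,0,0,0,0,-0.2,0],[0,0,0,0,0,-0.2,0]]]' >/dev/null; python3 f.py
python3 -m crank '[[[0,0,0,0,0,-0.1,0],[0,0,0,0,0,-0.2,0],[0,0,0,0,0,-0.2,0]]]' >/dev/null; python3 f.py
python3 -m crank '[[[0,0,0,0,0,-0.1,0],[0,0,0,0,0,-0.2,0],[0,0,0,0,0,-0.2,0]]]' >/dev/null; python3 f.py
```

```text
t 16.8 [559.    33.86 183.34] F [ 0.15  0.28 -1.59] M [0.015 0.002 0.006]
t 17.25 [559.03  33.91 185.36] F [-0.47  0.5  -1.08] M [-0.024  0.005 -0.002]
t 17.7 [558.87  33.87 187.21] F [-0.24  0.18 -3.17] M [ 0.033 -0.01  -0.009]
t 18.15 [559.    33.9  189.35] F [-0.15 -0.5  -2.97] M [ 0.005  0.011 -0.013]
```

```bash

python3 -m crank '[[[0,0,0,0,0,-0.2,0],[0,0,0,0,0,-0.5,0],[0,0,0,0,0,-0.8,0],[0,0,0,0,0,-1.1,0],[0,0,0,0,0,-1.5,0],[0,0,0,0,0,-2,0],[0,0,0,0,0,-2.5,0],[0,0,0,0,0,-2.5,0]]]'>/dev/null; python3 f.py
python3 -m crank '[[[0,0,0,0,0,-0.5,0],[0,0,0,0,0,-1,0],[0,0,0,0,0,-2,0],[0,0,0,0,0,-3,0],[0,0,0,0,0,-4,0],[0,0,0,0,0,-5,0],[0,0,0,0,0,-6,0],[0,0,0,0,0,-7,0],[0,0,0,0,0,-8,0],[0,0,0,0,0,-9,0],[0,0,0,0,0,-10,0],[0,0,0,0,0,-11,0],[0,0,0,0,0,-12,0],[0,0,0,0,0,-12.7,0],[0,0,0,0,0,-13,0],[0,0,0,0,0,-13,0],[0,0,0,0,0,-13,0]]]' >/dev/null
python3 f.py; python3 - <<'E'
from h import *
from workcell import camera
p=get_obs()["tool_pos"]+[-3,-1,-150]; a=[]
for n in C:
    im=camera(n)[:,:,::-1]
    u,v=proj(n,p).astype(int); print(n,u,v); a.append(cv2.resize(im[v-38:v+37,u-50:u+50],(400,300),interpolation=cv2.INTER_CUBIC))
cv2.imwrite("pics/u.png",cv2.convertScaleAbs(np.hstack(a),alpha=1.6))
E
```

```text
t 19.1 [558.87  33.87 214.27] F [ 0.22  0.28 -2.88] M [0.011 0.014 0.007]
t 20.95 [558.43  33.87 343.81] F [ 0.01  0.16 -2.68] M [-0.012  0.01  -0.016]
scene 278 177
top 308 202
```

View pics/u.png

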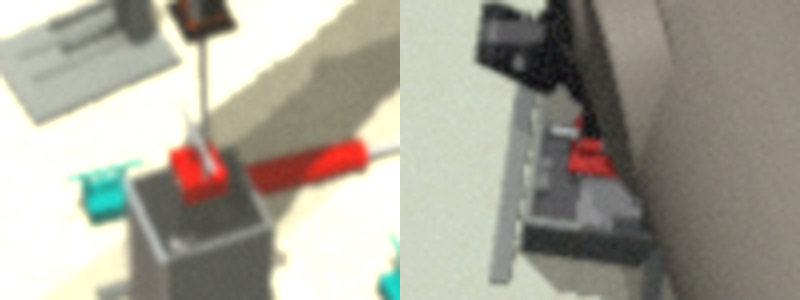

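The module hangs level on the hook above the case (scene crop (200,170)). Next I'll move to the blue tray.

```bash
python3 -c "
from h import *
delta([526.5,262,343],-9.6)"
```

```text
t 21.05 pos [558.5  33.9 344. ] f [-0.14  0.2  -3.34] w 0.227 
 turn [ 0.    -0.001  0.002] shift cm [ -6.91 -21.97   0.09]
```

```bash

python3 -m crank '[[[0,0,0,-0.1,-0.4,0,0],[0,0,0,-0.3,-1,0,0],[0,0,0,-0.6,-2,0,0],[0,0,0,-1,-3.2,0,0],[0,0,0,-1.4,-4.5,0,0],[0,0,0,-1.9,-6,0,0],[0,0,0,-2.4,-7.5,0,0],[0,0,0,-2.8,-9,0,0],[0,0,0,-3.3,-10.5,0,0],[0,0,0,-3.8,-12,0,0],[0,0,0,-4.3,-13.5,0,0],[0,0,0,-4.7,-15,0,0],[0,0,0,-5.2,-16.5,0,0],[0,0,0,-5.7,-18,0,0],[0,0,0,-6.1,-19.3,0,0],[0,0,0,-6.4,-20.4,0,0],[0,0,0,-6.7,-21.2,0,0],[0,0,0,-6.9,-21.8,0,0],[0,0,0,-6.9,-22,0,0],[0,0,0,-6.9,-22,0,0]]]' 
python3 -m crank '[[[0,0,0,0,0,0,0],[0,0,0,0,0,0.4,0],[0,0,0,0,0,1,0],[0,0,0,0,0,2,0],[0,0,0,0,0,3.2,0],[0,0,0,0,0,4.5,0],[0,0,0,0,0,6,0],[0,0,0,0,0,7.5,0],[0,0,0,0,0,9,0],[0,0,0,0,0,10.2,0],[0,0,0,0,0,11.2,0],[0,0,0,0,0,12,0],[0,0,0,0,0,12.6,0],[0,0,0,0,0,13,0],[0,0,0,0,0,13,0],[0,0,0,0,0,13,0]]]' >/dev/null; python3 f.py; python3 - <<'E'
from h import *
from workcell import camera
p=get_obs()["tool_pos"]+[2,-1,-150]; a=[]
for n in C:
    im=camera(n)[:,:,::-1]
    u,v=proj(n,p).astype(int); print(n,u,v); a.append(cv2.resize(im[v-38:v+37,u-50:u+50],(400,300),interpolation=cv2.INTER_CUBIC))
cv2.imwrite("pics/v.png",cv2.convertScaleAbs(np.hstack(a),alpha=1.6))
E
```

```text
t: 23.05
tool_pos: [527.0, 262.2, 344.2]
orientation: [0.997, -0.083, 0.001, 0.0]
ft_force: [-0.2, -0.6, -3.4]
width: 0.229
gripper_force: 58.6
t 24.8 [527.34 262.45 214.74] F [-0.19 -0.31 -3.  ] M [-0.005  0.025 -0.004]
scene 332 263
top 205 225
```

View pics/v.png

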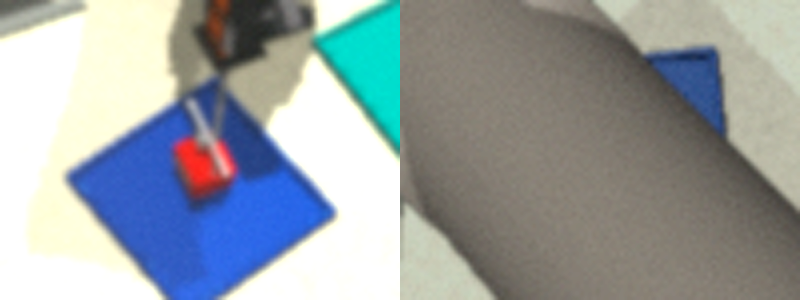

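The module hangs over the middle of the blue tray (crop (205,165)). I'll lower it slowly.

```bash

python3 -m crank '[[[0,0,0,0,0,0.5,0],[0,0,0,0,0,1.2,0],[0,0,0,0,0,1.9,0],[0,0,0,0,0,2.5,0],[0,0,0,0,0,2.8,0],[0,0,0,0,0,3.0,0],[0,0,0,0,0,3.1,0],[0,0,0,0,0,3.2,0],[0,0,0,0,0,3.3,0],[0,0,0,0,0,3.4,0],[0,0,0,0,0,3.4,0]]]' >/dev/null; python3 f.py
python3 -m crank '[[[0,0,0,0,0,0.1,0],[0,0,0,0,0,0.2,0],[0,0,0,0,0,0.3,0],[0,0,0,0,0,0.4,0],[0,0,0,0,0,0.5,0],[0,0,0,0,0,0.5,0]]]' >/dev/null; python3 f.py
python3 -m crank '[[[0,0,0,0,0,0.2,0],[0,0,0,0,0,0.4,0],[0,0,0,0,0,0.4,0]]]' >/dev/null; python3 f.py
```

```text
t 26.15 [527.2  262.27 180.32] F [ 0.14 -0.37 -3.27] M [-0.    -0.026 -0.022]
t 26.9 [527.17 262.29 175.27] F [ 0.66  0.12 -1.24] M [ 0.011 -0.016  0.023]
t 27.35 [527.13 262.25 171.17] F [ 0.14 -0.26 -1.39] M [-0.002 -0.002 -0.01 ]
```

```bash

python3 -m crank '[[[0,0,0,0,0,0.2,0],[0,0,0,0,0,0.4,0],[0,0,0,0,0,0.6,0],[0,0,0,0,0,0.6,0]]]' >/dev/null; python3 f.py
python3 -m crank '[[[0,0,0,-0.1,0,0,0],[0,0,0,-0.2,0,0,0],[0,0,0,-0.3,0,0,0],[0,0,0,-0.4,0,0,0],[0,0,0,-0.4,0,0,0]]]' >/dev/null; python3 f.py
python3 -m crank '[[[0,0,0,-0.2,0,0,0],[0,0,0,-0.4,0,0,0],[0,0,0,-0.6,0,0,0],[0,0,0,-0.6,0,0,0]]]' >/dev/null; python3 f.py
```

```text
t 27.9 [527.18 262.27 165.22] F [ 0.26  0.55 -1.34] M [-0.012  0.008  0.001]
t 28.55 [523.25 262.92 165.23] F [-0.25 -0.01 -1.06] M [ 0.011 -0.018  0.005]
t 29.1 [517.32 263.87 165.23] F [ 0.02  0.34 -1.22] M [-0.015  0.007 -0.016]
```

```bash

python3 -m crank '[[[0,0,0,-0.4,0,0,0],[0,0,0,-0.8,0,0,0],[0,0,0,-1.4,0,0,0],[0,0,0,-2,0,0,0],[0,0,0,-2.5,0,0,0],[0,0,0,-2.5,0,0,0],[0,0,0,-2.5,0,-1,0],[0,0,0,-2.5,0,-3,0],[0,0,0,-2.5,0,-6,0],[0,0,0,-2.5,0,-9,0],[0,0,0,-2.5,0,-12,0],[0,0,0,-2.5,0,-15,0],[0,0,0,-2.5,0,-18,0],[0,0,0,-2.5,0,-18,0]]]'; python3 -c "
from h import *
delta([518.1,-226.6,350],-1.5)"
```

```text
t: 30.5
tool_pos: [494.1, 269.5, 350.7]
orientation: [0.997, -0.083, 0.005, -0.003]
ft_force: [0.7, 0.8, -1.7]
width: 0.228
gripper_force: 59.0
t 30.5 pos [494.1 269.5 350.7] f [ 0.68  0.83 -1.67] w 0.228 
 turn [-0.005 -0.009 -0.139] shift cm [10.54 48.54 -0.12]
```

```bash

python3 -m crank '[[[0,0,-0.01,0.4,1.5,0,0],[0,0,-0.02,1,4,0,0],[0,0,-0.03,1.6,7,0,0],[0,0,-0.04,2.2,10,0,0],[0,0,-0.05,2.8,13,0,0],[0,0,-0.06,3.5,16,0,0],[0,0,-0.07,4.2,19,0,0],[0,0,-0.08,4.9,22,0,0],[0,0,-0.09,5.5,25,0,0],[0,0,-0.1,6.2,28,0,0],[0,0,-0.11,6.8,31,0,0],[0,0,-0.12,7.4,34,0,0],[0,0,-0.13,8,37,0,0],[0,0,-0.139,8.7,40,0,0],[0,0,-0.139,9.3,43,0,0],[0,0,-0.139,10,46,0,0],[0,0,-0.139,10.4,47.8,0,0],[0,0,-0.139,10.5,48.5,0,0],[0,0,-0.139,10.5,48.5,0,0],[0,0,-0.139,10.5,48.5,0,0]]]'; python3 - <<'E'
from h import *
from workcell import camera
delta([518.1,-226.6,350],-1.5); a=[]
for n,q in (("scene",[528,261,30]),("top",[528,261,30]),("scene",[518,-227,180]),("top",[518,-227,180])):
    im=camera(n)[:,:,::-1]
    u,v=proj(n,q).astype(int); print(n,u,v); a.append(cv2.resize(im[v-38:v+37,u-50:u+50],(400,300),interpolation=cv2.INTER_CUBIC))
cv2.imwrite("pics/w.png",cv2.convertScaleAbs(np.vstack([np.hstack(a[:2]),np.hstack(a[2:])]),alpha=1.6))
E
```

```text
t: 32.5
tool_pos: [516.2, -226.2, 345.3]
orientation: [1.0, -0.012, 0.001, -0.0]
ft_force: [-0.0, -0.3, -1.6]
width: 0.225
gripper_force: 58.8
t 32.5 pos [ 516.2 -226.2  345.3] f [-0.02 -0.31 -1.56] w 0.225 
 turn [-0.001 -0.002  0.001] shift cm [ 0.19  0.04 -0.47]
scene 332 269
top 208 227
scene 242 114
top 433 218
```

View pics/w.png

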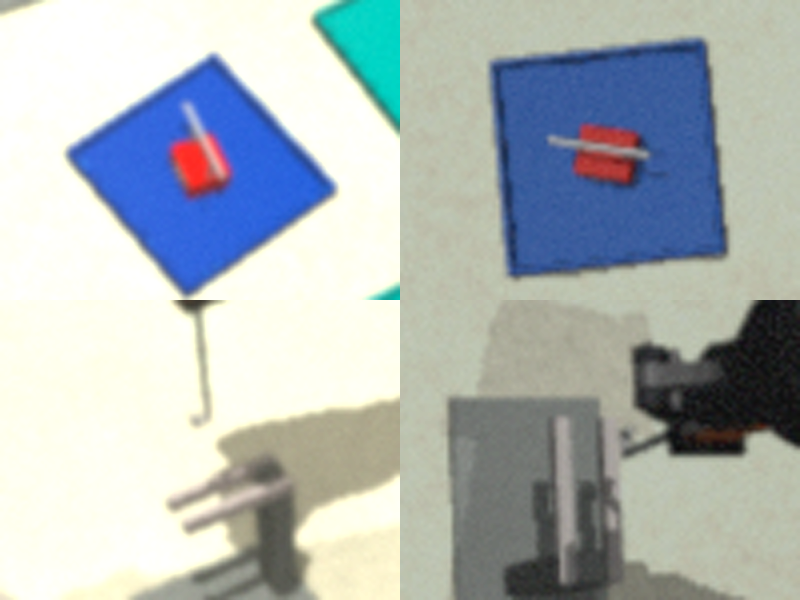

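The red module stands upright in the middle of the tray (top crop (608,155)), and the rod is over the stand. I'll lower it into the fork.

```bash

python3 -m crank '[[[0,0,0,0.19,0.04,1,0],[0,0,0,0.19,0.04,3,0],[0,0,0,0.19,0.04,6,0],[0,0,0,0.19,0.04,9,0],[0,0,0,0.19,0.04,12,0],[0,0,0,0.19,0.04,15,0],[0,0,0,0.19,0.04,17,0],[0,0,0,0.19,0.04,18,0],[0,0,0,0.19,0.04,18.6,0],[0,0,0,0.19,0.04,19,0],[0,0,0,0.19,0.04,19,0],[0,0,0,0.19,0.04,19,0]]]'>/dev/null; python3 f.py
python3 -m crank '[[[0,0,0,0,0,0.1,0],[0,0,0,0,0,0.2,0],[0,0,0,0,0,0.3,0],[0,0,0,0,0,0.3,0]]]' >/dev/null; python3 f.py
python3 -m crank '[[[0,0,0,0,0,0.1,0],[0,0,0,0,0,0.2,0],[0,0,0,0,0,0.2,0]]]' >/dev/null; python3 f.py
```

```text
t 34.05 [ 518.78 -228.26  156.04] F [ 0.41 -0.1  -0.9 ] M [ 0.024 -0.013 -0.013]
t 34.6 [ 518.36 -228.09  152.29] F [ 0.06  0.01 -1.59] M [ 0.002  0.006 -0.021]
t 35.05 [ 518.35 -228.09  150.27] F [ 0.2  -0.56 -1.12] M [-0.004 -0.029  0.009]
```

```bash

python3 -m crank '[[[0,0,0,0,-0.1,0.05,0],[0,0,0,0,-0.15,0.1,0],[0,0,0,0,-0.15,0.1,0]]]' >/dev/null; python3 f.py
python3 -m crank '[[[0,0,0,0,0,0.05,0],[0,0,0,0,0,0.1,0],[0,0,0,0,0,0.1,0]]]' >/dev/null; python3 f.py
```

```text
t 35.5 [ 518.42 -226.63  149.33] F [-0.    0.1  -1.11] M [ 0.015 -0.018  0.024]
t 35.95 [ 518.53 -226.71  149.07] F [-1.88  0.57  5.46] M [ 0.207  0.529 -0.002]
```

```bash

python3 -m crank '[[[0,0,0,0,0,0,2.5],[0,0,0,0,0,0,3.5],[0,0,0,0,0,0,6],[0,0,0,0,0,0,6],[0,0,0,0,0,0,6],[0,0,0,0,0,0,6],[0,0,0,0,0,0,6]]]'; python3 -m crank '[[[0,0,0,0,0,-1,6],[0,0,0,0,0,-2,6],[0,0,0,0,0,-4,6],[0,0,0,0,0,-7,6],[0,0,0,0,0,-10,6],[0,0,0,0,0,-14,6],[0,0,0,0,0,-18,6],[0,0,0,-5,8,-22,6],[0,0,0,-5,12,-22,6],[0,0,0,-5,16,-22,6],[0,0,0,-5,20,-22,6],[0,0,0,-5,20,-22,6],[0,0,0,-5,20,-22,6]]]'
python3 - <<'E'
from h import *
from workcell import camera
a=[]
for n,q in (("scene",[518,-227,150]),("top",[518,-227,150])):
    im=camera(n)[:,:,::-1]; cv2.imwrite(f"pics/e{n}.png",im)
    h=cv2.cvtColor(im,cv2.COLOR_BGR2HSV); m=cv2.inRange(h,(3,100,80 if n=="top" else 150),(22,255,255)); u,v=proj(n,q).astype(int)
    m2=np.zeros_like(m); m2[v-40:v+30,u-30:u+40]=m[v-40:v+30,u-30:u+40]; c=max(cv2.findContours(m2,0,2)[0],key=cv2.contourArea); print(n,cv2.minAreaRect(c))
E
```

```text
t: 36.65
tool_pos: [518.4, -226.6, 148.3]
orientation: [1.0, -0.013, 0.001, 0.0]
ft_force: [0.1, 0.1, -0.6]
width: 0.703
gripper_force: 0.0
t: 37.95
tool_pos: [461.2, -428.2, 368.7]
orientation: [1.0, -0.016, 0.001, 0.001]
ft_force: [0.1, 0.9, -0.9]
width: 0.704
gripper_force: 0.0
scene ((242.9000244140625, 112.20000457763672), (5.375871658325195, 9.17060375213623), 71.56504821777344)
top ((435.0, 217.5), (11.0, 8.0), 90.0)
```

```bash
python3 -m crank '[[[0,0,0,0,0,0,6],[0,0,0,0,0,0,6],[0,0,0,0,0,0,6]]]' >/dev/null; python3 -c "
from workcell import hand_in
print(hand_in())"
```

```text
the job is handed in; nothing more can be done
None
```

I handed the job in at about 38 s: the red module was last seen upright, unhooked and near the middle of the blue tray, and the rod hangs within a pixel of where it started on its stand; the hand-in returned no verdict.

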